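Prop open the flask incubator

ROBOT

A 7-joint arm with a two-finger parallel gripper is mounted at the origin on the work surface. World frame = base frame: x ahead of the robot, y to its left, z up, the work surface at z = 0. Lengths are in m, angles in rad, forces in N, time in s.
With the tool pointing down it reaches from about 0.425 to 0.8 m from the base axis. Payload 8.3 kg.
Tool frame: the origin (TCP) lies at the very end of the fingers, on their centre line; the grasp point (between the pads) lies 19 mm behind it; x points along the fingers, y is the direction in which the jaws open and shut, and the axes are right-handed (so a half turn about x gives the same grasp; the last joint's range is limited). The gripper opens to 85 mm and grips with 20 to 120 N. Pads are 22 mm wide; open, the fingers measure 114 mm over their backs; the gripper's body (76 mm by 85 mm) begins 54 mm behind the grasp point. The pads swing forward as they close: fully open they stand 13 mm farther back than shut.
Start: joints at [-1.183, 0.383, 0.016, 1.37, -0.006, 1.388, -0.046], TCP at [0.272, 0.563, 0.231] pointing down, gripper open.
Joint ranges: [-2.95, 2.95], [-0.25, 2.06], [-1.52, 1.56], [0.18, 2.33], [-1.44, 4.58], [0.02, 2.06], [-3.01, 3.01]. Speed limits (rad/s): [2.39, 2.39, 3.01, 3.01, 3.14, 3.14, 3.14].

INTERFACE

Orientations are given as a unit quaternion [w, x, y, z].
In Python, from bench import robot gives the robot as it stands. The module is installed in compiled form; this text tells all that it offers.
- The arm moves only by the shell command python3 -m creep 'ROWS' [OPENING] [FORCE]. ROWS is JSON, a list of rows, each a list of 6 numbers: the shift along the tool's x, y, z in m, then the turn, a rotation vector about the tool's x, y, z in rad. In form: [[x, y, z, ax, ay, az], ...]. A call has 1 to 20 rows; each row shifts and turns the commanded pose from where the row before left it, along the tool's axes as they then stand; what a row does not reach is not made up. A row lasts 1/10 s, in which the tool goes at most 50 mm and 8.59 degrees, less where a joint would pass 70% of its speed; a pose out of reach is approached as far as the arm can. A call is refused whole if a number of a shift passes 0.05 or a number of a turn 0.15, either way. A call with a gripper value outside its range is refused whole. OPENING is the closure, from 0 (fully open) to 1 (shut), set as the call begins (- or left out, the last holds). The fingers move at their own pace and stop on an object; FORCE is the grip in N (left out, the last holds). Time passes only in rows, so rows that do not move let the fingers close. It gives the time, the measured TCP pose, the force and the opening at its end, in the units of the state.
- robot.observe(): the state, without advancing time (a new reading comes with each control period).
- robot.snapshot(name): name is "side" or "top" or "wrist"; returns a dict with "color" (480x640x3 uint8, blue, green, red), "depth" (480x640 float32, m along the optical axis (not along the pixel's ray), 0 where there is no reading), "fx", "fy", "cx", "cy" (pixels), "dist" ([k1, k2, p1, p2, k3] as OpenCV has them; the pictures are not rectified), "origin" and "attitude" of the camera in the world. Camera axes: x right, y down, z forward; pixel columns grow to the right and rows downward; lengths in m; the calibration is good to about 2 mm. A picture is of the moment at which its call begins.
- robot.close_job(): hands the job in, once; it reports no verdict.
The state is a dict: "t": time; "joints": joint angles; "qvel": joint speeds; "effort": joint torques, N m; "tcp_pos": TCP position; "ee_rot": TCP orientation; "ft_force": force on the tool from outside, world axes, zero at the start; "moment": the same for the moment, N m; "gripper_width": finger opening in m.
Only numpy, scipy, OpenCV 4.12 (cv2) and the standard library are available. Lean on these libraries where they do the work, as an engineer would, in place of code of your own. Each camera call takes 0.05 s, during which the arm holds its last target. There are 200 camera calls.

TASK

Open the flask incubator on the bench: lift its cover well up, then, while the cover slowly sinks back on its damped hinge, swing the prop rod up out of its saddle and work its tip along the underside of the cover's catch rail until it drops into the holding hole, and let go so that the cover rests on the rod's collar. Feel for the hole with a light touch and do not force the rod against the rail. Leave the flasks and everything else on the bench where they are.

Things in the scene. Friction and masses are not known exactly. Their poses are not given: they have to be found in the camera images.
- incubator: white bench-top warming tub, 270 (x) x 260 (y) x 100 mm high, fixed to the bench; origin at the centre of its underside, front faces its -x, z up. A control pod 75 mm wide stands on its left (+y) side. On its right (-y) side, 52 mm out from the wall, the prop rod lies in a small open saddle
- cover: hinged cover: white frame, smoked window, 240 mm long, 260 wide, 18 thick, about 0.36 kg; origin on the hinge axis (far edge), axes as the incubator's when shut: free front edge at x -240 mm, z = 0 its underside, z its outward normal. The tilt of its z axis from vertical is the opening angle: 0 shut, stop at 1.15 rad
- cover_hinge (a point): middle of the hinge axis, which runs along the incubator's y at its x 115, z 100 mm. The hinge is damped: lifting takes 4 to 11 N at the handle, more if fast; let go, the cover stays up for a moment and sinks slowly, 0.02 to 0.05 rad/s high up, faster when lower
- cover_handle (a point): middle of the cover's bar handle: a dark steel bar 11 mm thick, 110 mm long, along the cover's y, 35 mm out from the cover's front edge and 9 mm above its underside (cover x -275 mm)
- rail_mid (a point): on the catch rail, in the rod's swing plane (cover x -107, y -182 mm), on its underside (cover z 0). The rail is an aluminium angle on the cover's right edge; its flat leg is 68 mm wide, 4 thick, from about cover x -38 to -178. The holding hole is a through slot in it, 13 (x) x 16 (y) mm; the rail is screwed on through long holes, so the hole's centre is anywhere from cover x -105 to -145
- prop_rod: prop rod, steel, 8 mm thick, about 80 g; origin on its pivot, x along the rod to its tip. It turns about the incubator's y only, upwards from lying flat pointing to the incubator's +x, and falls back if let go. Orange sleeve (the grip) 14 mm thick from 75 to 130 mm along it, collar 18 mm across from 158 to 164, then the orange round-ended tip, 8 mm thick, to 177 mm
- rod_pivot (a point): the rod's pivot axis: x -100, y -182, z 85 mm in the incubator's frame (215 mm in front of the hinge axis, 15 below it)
- rod_grip (a point): middle of the rod's orange sleeve, 102.5 mm from the pivot; while the rod lies in its saddle there are 45 mm free between it and the tub's wall, more on the outside. The rod is slim: more than 20 N between its tip and the rail would bend it
- rod_tip (a point): end of the rod's tip, 177 mm from the pivot. While it slides on the rail's underside near the hole the cover stands at 0.86 to 0.90 rad; when the tip drops in, the cover sinks on to the collar within 2 to 4 s, to about 0.79 rad, and the tip's end stands 13 mm above the rail's underside
- flask_a: culture flask lying in the tub, white cap, 140 x 78 x 34 mm; origin under its middle; leave alone
- flask_b: culture flask lying in the tub, blue cap, same size; leave alone
- flask_c: culture flask lying on the bench, white cap, same size; leave alone
- media_bottle: clear bottle with blue cap, 72 mm across, 150 high; origin under its centre; leave alone
- reagent_bottle: amber bottle with black cap, 60 mm across, 120 high; leave alone
- tube_rack: green tube rack, 100 x 210 mm, 82 high; leave alone
- well_plate: flat clear well plate, 127 x 85 x 14 mm; leave alone
- petri_stack: stack of three dishes, 90 mm across, 47 high; leave alone

How it is judged:
By the outcome, as a careful person would: the job done as asked, in the order asked, and still so for the second after the job is handed in, with the robot touching nothing.
It also fails if it takes over 72 s, if anything falls off the work surface, if the arm or the gripper's body presses on something with over 40 N, if the wrist force passes 120 N, or if a joint passes its speed limit or range.

## Working session

There is one attempt and no reset: what is moved stays moved. The work goes in short steps, Python scripts to look and compute and a shell command to move; the robot and the scene stay as the last step left them, time stands still between calls to the robot, and variables do not carry over. Pictures are saved under pics/ and viewed, about 8 in all and at most 12, crops included, and the job is handed in when it is done.

```bash
mkdir -p pics
cat > h.py <<'E'
import numpy as np, cv2
from scipy.spatial.transform import Rotation as R
from bench import robot
def rot(q): q=np.array(q); return R.from_quat(q[[1,2,3,0]]) if q.shape==(4,) else R.from_matrix(q)
def snap(n,f=None):
    s=robot.snapshot(n)
    if f: cv2.imwrite('pics/'+f,s['color'])
    return s
def px(s,u,v,d=None,w=2):
    K=np.array([[s['fx'],0,s['cx']],[0,s['fy'],s['cy']],[0,0,1]])
    p=cv2.undistortPoints(np.array([[[u,v]]],float),K,np.array(s['dist'],float))[0,0]
    if d is None:
        a=s['depth'][int(v)-w:int(v)+w+1,int(u)-w:int(u)+w+1]; a=a[a>0]; d=np.median(a) if a.size else np.nan
    return np.array(s['origin'])+rot(s['attitude']).apply(np.array([p[0],p[1],1])*d)
E
python3 - <<'E'
from h import *
import pickle
o=robot.observe(); print(o)
for n in ['side','top']:
    s=snap(n,n+'0.png'); pickle.dump(s,open(n+'0.pkl','wb')); print(n,s['origin'],s['attitude'],s['fx'])
E
```

```text
{'t': 0.0, 'joints': array([-1.18290659,  0.38425968,  0.01638546,  1.37118337, -0.00628667,
        1.38820135, -0.04653168]), 'qvel': array([ 0.00135457, -0.00052321, -0.00020016,  0.00032198,  0.00142914,
       -0.00082155, -0.00225916]), 'effort': array([ 2.42590068e-04, -6.27583337e+01,  8.44983626e-01, -3.71839428e+01,
        1.67997787e-02,  1.39452019e-02, -9.98304799e-07]), 'tcp_pos': array([0.27205175, 0.56211031, 0.23025232]), 'ee_rot': array([ 0.68908371,  0.15732995,  0.68936168, -0.15871796]), 'ft_force': array([ 0.31765952, -0.01849945, -0.25268833]), 'moment': array([ 0.05057516, -0.0142683 ,  0.00647696]), 'gripper_width': 0.08527554526922959}
side [ 0.14432932 -0.74449778  0.90053879] [-0.37862984  0.89566053 -0.21297166  0.09526134] 436.70315274013524
top [ 0.28920782 -0.01918942  1.53540572] [-0.06450101  0.71022443 -0.69807237  0.06415484] 528.2283529153204
```

View pics/top0.png

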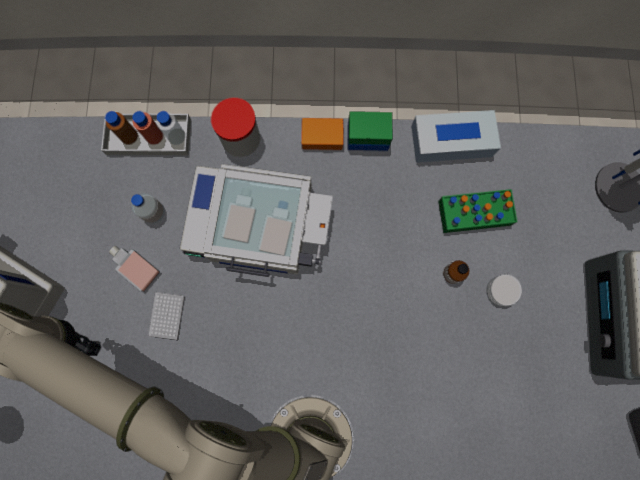

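View pics/side0.png

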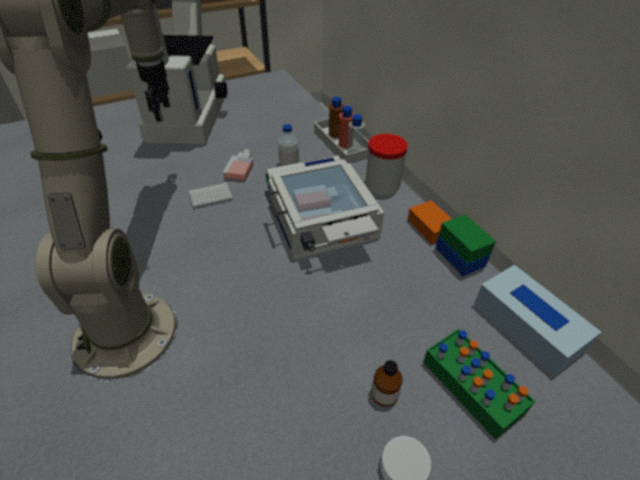

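Top view: the tub is centred near (250,218) with its front facing down (the robot). The handle is near (250,267), the rail at (318,220) and the pivot bracket at (315,262). I'll enlarge that area.

Run:
```python
import cv2
a=cv2.imread('pics/top0.png')[155:290,170:350]; cv2.imwrite('pics/c1.png',cv2.resize(a,None,fx=4.4,fy=4.4,interpolation=2))
```

```text
(no output)
```

View pics/c1.png

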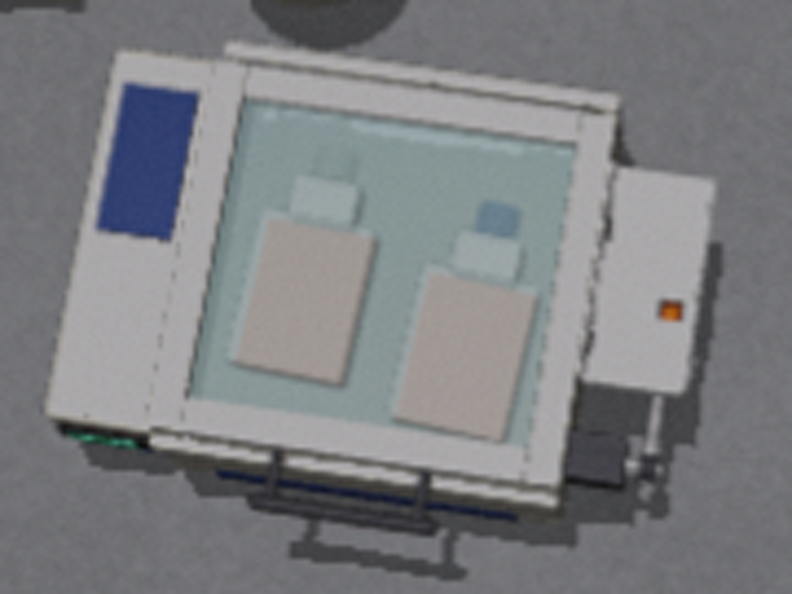

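The crop shows the hole at (671,311) with the orange sleeve seen through it. The handle bar runs from (250,500) to (437,528), and the rail's corners are (612,168), (716,180), (686,392), (583,378).

```bash
cat >> h.py <<'E'
def pz(s,u,v,z):
    a=px(s,u,v,1.0); o=np.array(s['origin']); return o+(a-o)*(z-o[2])/(a[2]-o[2])
E
python3 - <<'E'
from h import *
import pickle
s=pickle.load(open('top0.pkl','rb'))
P={}
for n,x,y,z in [('fl',175,432,.118),('fr',558,485,.118),('br',612,108,.118),('bl',232,60,.118),('h1',252,499,.115),('h2',436,527,.115),('hole',671,311,.104),('r1',614,168,.104),('r2',716,180,.104),('r3',686,392,.104),('r4',583,380,.104),('piv',650,468,.085),('rod',657,410,.089)]:
    u,v=x/4.4+170,y/4.4+155
    P[n]=pz(s,u,v,z); print(n,P[n].round(4),px(s,u,v).round(4))
h=P['h2']-P['h1'];print('len',np.linalg.norm(h),'yaw from handle',np.arctan2(-h[0],-h[1])*-1, )
f=P['fr']-P['fl'];b=P['br']-P['bl'];print(np.linalg.norm(f),np.linalg.norm(b))
for d in (h,f,b,P['r2']-P['r1'],P['r3']-P['r4']): print('yaw(of -y)',np.degrees(np.arctan2(d[1],d[0]))+90)
for d in (P['r2']-P['r3'],P['r1']-P['r4'],P['br']-P['fr']): print('yaw(of x)',np.degrees(np.arctan2(d[1],d[0])),np.linalg.norm(d))
E
```

```text
fl [0.5049 0.2832 0.118 ] [0.5065 0.2856 0.107 ]
fr [0.4762 0.0449 0.118 ] [0.4787 0.0457 0.0993]
br [0.7175 0.0167 0.118 ] [0.7234 0.0172 0.0982]
bl [0.7457 0.2603 0.118 ] [0.7512 0.2636 0.101 ]
h1 [0.4644 0.2337 0.115 ] [0.465  0.2346 0.11  ]
h2 [0.4492 0.1194 0.115 ] [0.4619 0.1303 0.0025]
hole [ 0.5896 -0.0228  0.104 ] [ 0.5917 -0.0229  0.0938]
r1 [0.682 0.015 0.104] [0.6811 0.0149 0.1072]
r2 [ 0.6752 -0.0501  0.104 ] [ 7.031e-01 -5.230e-02  4.000e-04]
r3 [ 0.538  -0.0331  0.104 ] [ 0.5556 -0.034   0.003 ]
r4 [0.5445 0.0315 0.104 ] [0.5446 0.0315 0.1035]
piv [ 0.4924 -0.0113  0.085 ] [ 0.4912 -0.0114  0.0935]
rod [ 0.5288 -0.0151  0.089 ] [ 0.5297 -0.0151  0.0834]
len 0.11538673088899834 yaw from handle -0.13187094096510074
0.24007440202580188 0.24519978510116633
yaw(of -y) -7.555648357719122
yaw(of -y) -6.858447961715612
yaw(of -y) -6.621906987455816
yaw(of -y) -5.935464824716661
yaw(of -y) -5.7502540008115375
yaw(of x) -7.076173355378238 0.13824333232961625
yaw(of x) -6.859200134729513 0.13844364579608065
yaw(of x) -6.652172643825839 0.24290342661773276
```

```bash
cat >> h.py <<'E'
yaw=np.radians(-6.8); xi=np.array([np.cos(yaw),np.sin(yaw),0]); yi=np.array([-np.sin(yaw),np.cos(yaw),0]); Z=np.array([0,0,1.])
O=np.array([.6157,.1577,0]); HG=O+.115*xi+.1*Z
def inc(x,z,y=0): return HG+x*xi+z*Z+y*yi      # relative to hinge
def handle(th): return inc(-.275*np.cos(th)+.009*np.sin(th), .275*np.sin(th)+.009*np.cos(th))
def rodp(phi,r=.1025): return inc(-.215+r*np.cos(phi),-.015+r*np.sin(phi),-.182)
def ori(p,jaw,sg=1):  # tool x forward-down by pitch p
    t=np.cos(p)*xi-np.sin(p)*Z; n=np.sin(p)*xi+np.cos(p)*Z
    y=sg*(n if jaw=='v' else yi); return R.from_matrix(np.c_[t,y,np.cross(t,y)])
def delta(G,T):  # grasp-point goal -> shift in present tool axes, turn
    o=robot.observe(); C=rot(o['ee_rot']); g=G+.019*T.apply([1,0,0])
    d=C.inv().apply(g-o['tcp_pos']); w=(C.inv()*T).as_rotvec()
    return d.round(4),w.round(3),T.inv().apply(g-o['tcp_pos']).round(4)
E
python3 - <<'E'
from h import *
o=robot.observe(); print(rot(o['ee_rot']).as_matrix().round(2))
p=np.pi/4
for sg in (1,-1):
    T=ori(p,'v',sg); print(sg,delta(handle(0)-.1*T.apply([1,0,0]),T)); print('rod',(T.inv()*ori(p,'h',1)).as_rotvec(),(T.inv()*ori(p,'h',-1)).as_rotvec())
print(handle(0),handle(1.1),rodp(0),rodp(.66))
E
```

```text
[[-0.    0.44  0.9 ]
 [-0.    0.9  -0.44]
 [-1.   -0.   -0.  ]]
1 (array([ 0.0646, -0.2851,  0.2801]), array([ 1.172, -0.484,  0.682]), array([0.1668, 0.0762, 0.3609]))
rod [-1.57079633e+00  7.70717333e-18 -1.23314773e-16] [ 1.57079633e+00 -1.07900427e-16  0.00000000e+00]
-1 (array([ 0.0646, -0.2851,  0.2801]), array([-1.79 , -0.743, -0.528]), array([ 0.1668, -0.0762, -0.3609]))
rod [1.57079633e+00 1.07900427e-16 0.00000000e+00] [-1.57079633e+00 -7.70717333e-18  1.23314773e-16]
[0.45682552 0.17664463 0.109     ] [0.61399402 0.15790343 0.34916439] [ 0.59663289 -0.02331573  0.085     ] [ 0.57525852 -0.02076699  0.14784448]
```

```bash
python3 -m creep '[[0,0,0,0.098,-0.04,0.057],[0,0,0,0.098,-0.04,0.057],[0,0,0,0.098,-0.04,0.057],[0,0,0,0.098,-0.04,0.057],[0,0,0,0.098,-0.04,0.057],[0,0,0,0.098,-0.04,0.057],[0,0,0,0.098,-0.04,0.057],[0,0,0,0.098,-0.04,0.057],[0,0,0,0.098,-0.04,0.057],[0,0,0,0.098,-0.04,0.057],[0,0,0,0.098,-0.04,0.057],[0,0,0,0.098,-0.04,0.057]]' 0.35 30
python3 - <<'E'
from h import *
T=ori(np.pi/4,'v'); print(delta(handle(0)-.1*T.apply([1,0,0]),T), robot.observe()['joints'].round(2))
E
```

```text
t: 1.3
tcp_pos: [0.2718, 0.5624, 0.2311]
ee_rot: [0.633, 0.672, 0.23, -0.309]
ft_force: [-0.2, 0.0, 0.5]
gripper_width: 0.0556
(array([0.1668, 0.0791, 0.3608]), array([-0.01 , -0.002, -0.002]), array([0.1675, 0.0759, 0.3612])) [-1.74  0.39  0.19  1.62  0.74  1.33 -1.94]
```

```bash
python3 -m creep '[[0.012,0.0055,0.026,0,0,0],[0.012,0.0055,0.026,0,0,0],[0.012,0.0055,0.026,0,0,0],[0.012,0.0055,0.026,0,0,0],[0.012,0.0055,0.026,0,0,0],[0.012,0.0055,0.026,0,0,0],[0.012,0.0055,0.026,0,0,0],[0.012,0.0055,0.026,0,0,0],[0.012,0.0055,0.026,0,0,0],[0.012,0.0055,0.026,0,0,0],[0.012,0.0055,0.026,0,0,0],[0.012,0.0055,0.026,0,0,0],[0.012,0.0055,0.026,0,0,0],[0.01,0.005,0.022,-0.01,0,0],[0,0,0,0,0,0]]'
python3 - <<'E'
from h import *
T=ori(np.pi/4,'v'); print(delta(handle(0),T), robot.observe()['joints'].round(2))
s=snap('wrist','w1.png'); snap('side','s1.png')
import pickle; pickle.dump(s,open('w1.pkl','wb'))
# predicted handle pixel
C=rot(s['attitude']); q=C.inv().apply(handle(0)-s['origin']); print(s['fx']*q[0]/q[2]+s['cx'],s['fy']*q[1]/q[2]+s['cy'],q[2])
E
```

```text
t: 2.8
tcp_pos: [0.3769, 0.2598, 0.1829]
ee_rot: [0.626, 0.676, 0.235, -0.311]
ft_force: [0.3, 0.1, -0.5]
gripper_width: 0.0553
(array([0.1334, 0.0139, 0.0744]), array([-0.022, -0.012,  0.011]), array([0.1344, 0.0108, 0.0731])) [-0.94 -0.14 -0.29  2.32  0.9   0.97 -1.9 ]
339.4960117141109 334.6812976741331 0.28741850719631373
```

View pics/w1.png

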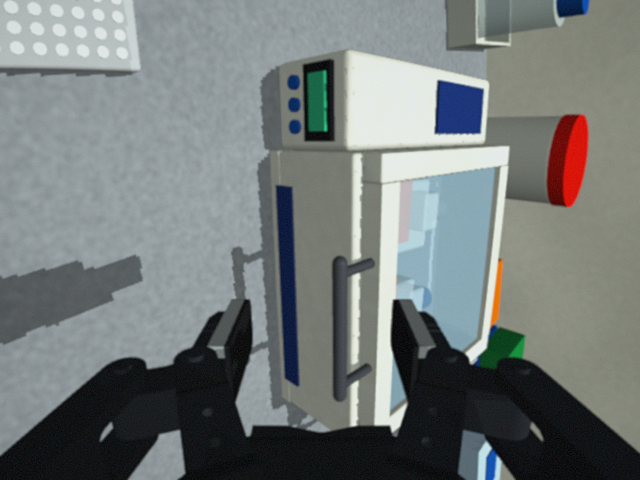

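Wrist view: the bar centre is at (340,328) against a predicted (339,335), so the handle position holds. The elbow hit its fold limit and stopped the move short, so I'll continue diagonally outward.

```bash
python3 -m creep '[[0.02,0.003,0.02,0,0,0],[0.02,0.003,0.02,0,0,0],[0.01,0.003,0.02,0,0,0],[0.01,0.002,0.014,-0.01,-0.01,0.01],[0,0,0,-0.01,0,0]]'
python3 - <<'E'
from h import *
T=ori(np.pi/4,'v'); print(delta(handle(0),T), robot.observe()['joints'].round(2))
E
```

```text
t: 3.4
tcp_pos: [0.3874, 0.2443, 0.1843]
ee_rot: [0.622, 0.678, 0.242, -0.308]
ft_force: [-0.2, -1.0, -0.1]
gripper_width: 0.0555
(array([0.1249, 0.0048, 0.0624]), array([-0.025, -0.027,  0.018]), array([0.1267, 0.0011, 0.059 ])) [-0.28 -0.22 -0.81  2.32  0.79  0.81 -1.74]
```

The elbow is folded too far at 45° this close in, so I'll use a steeper tool (75° down) for the handle.

Run:
```python
from h import *
for p in (75,):
    T=ori(np.radians(p),'v'); print(p,delta(handle(0)-.09*T.apply([1,0,0]),T),delta(handle(0),T))
```

```text
75 (array([0.0439, 0.0389, 0.0593]), array([-0.017, -0.033, -0.506]), array([0.0217, 0.0548, 0.059 ])) (array([ 0.1226, -0.0047,  0.0625]), array([-0.017, -0.033, -0.506]), array([0.1117, 0.0548, 0.059 ]))
```

```bash
python3 -m creep '[[0.005,0.008,0.005,0,0,-0.08],[0.005,0.008,0.01,0,-0.01,-0.08],[0.005,0.008,0.012,-0.01,-0.01,-0.08],[0.005,0.008,0.012,0,-0.01,-0.08],[0.005,0.008,0.012,0,0,-0.08],[0.005,0.007,0.008,-0.01,0,-0.08],[0,0,0,0,0,-0.02]]'
python3 - <<'E'
from h import *
T=ori(np.radians(75),'v'); print(delta(handle(0)-.09*T.apply([1,0,0]),T),delta(handle(0),T), robot.observe()['joints'].round(2))
E
```

```text
t: 4.1
tcp_pos: [0.4353, 0.1806, 0.1827]
ee_rot: [0.536, 0.585, 0.399, -0.46]
ft_force: [0.1, 0.7, 0.5]
gripper_width: 0.0556
(array([0.0058, 0.002 , 0.0014]), array([ 0.006, -0.004, -0.001]), array([0.0058, 0.0021, 0.0014])) (array([0.0958, 0.0019, 0.0018]), array([ 0.006, -0.004, -0.001]), array([0.0958, 0.0021, 0.0014])) [-0.29 -0.07 -0.29  2.03  0.17  0.98 -0.77]
```

```bash
python3 -m creep '[[0.018,0.0005,0.0005,0,0,0],[0.02,0.0005,0.0005,0,0,0],[0.02,0.0005,0.0005,0,0,0],[0.02,0.0005,0,0,0,0],[0.014,0,0,0,0,0],[0.003,0,0,0,0,0],[0,0,0,0,0,0]]'; python3 -m creep '[[0,0,0,0,0,0],[0,0,0,0,0,0],[0,0,0,0,0,0],[0,0,0,0,0,0],[0,0,0,0,0,0]]' 1 50
python3 - <<'E'
from h import *
T=ori(np.radians(75),'v'); print(delta(handle(0),T), robot.observe()['joints'].round(2))
# lift rows: pitch 75 -> 55 over the lift, world deltas in tool axes
n=24; th=np.linspace(0,1.1,n+1); ps=np.radians(75-20*th/1.1)
for i in range(n):
    A=ori(ps[i],'v');B=ori(ps[i+1],'v')
    d=A.inv().apply(handle(th[i+1])+.019*B.apply([1,0,0])-handle(th[i])-.019*A.apply([1,0,0])); print(d.round(4),end=' ')
print(ps[0]-ps[1])
snap('side','s2.png')
E
```

```text
t: 4.8
tcp_pos: [0.46, 0.1778, 0.0913]
ee_rot: [0.537, 0.585, 0.399, -0.459]
ft_force: [-0.1, 0.8, 0.1]
gripper_width: 0.0554
t: 5.3
tcp_pos: [0.4613, 0.1771, 0.0932]
ee_rot: [0.536, 0.587, 0.397, -0.458]
ft_force: [-5.7, 0.7, 9.4]
gripper_width: 0.009
(array([ 0.0026, -0.0002,  0.001 ]), array([ 0.005, -0.006, -0.007]), array([ 0.0026, -0.0002,  0.001 ])) [-0.27  0.09 -0.29  2.1   0.27  0.76 -0.85]
[-0.012   0.0042 -0.    ] [-0.0117  0.0049 -0.    ] [-0.0114  0.0056  0.    ] [-0.0111  0.0063 -0.    ] [-0.0107  0.007  -0.    ] [-0.0103  0.0076  0.    ] [-0.0098  0.0082 -0.    ] [-0.0093  0.0088  0.    ] [-0.0088  0.0093  0.    ] [-0.0082  0.0098 -0.    ] [-0.0076  0.0103  0.    ] [-0.007   0.0108 -0.    ] [-0.0064  0.0112  0.    ] [-0.0057  0.0115  0.    ] [-0.005   0.0119 -0.    ] [-0.0043  0.0121 -0.    ] [-0.0036  0.0124 -0.    ] [-0.0028  0.0126  0.    ] [-0.0021  0.0127 -0.    ] [-0.0013  0.0128  0.    ] [-0.0006  0.0129 -0.    ] [ 0.0002  0.0129 -0.    ] [0.0009 0.0129 0.    ] [ 0.0017  0.0128 -0.    ] 0.014544410433286137
```

```bash
python3 -m creep '[[-0.012,0.004,0,0,0,0.0145],[-0.012,0.005,0,0,0,0.0145],[-0.0115,0.0055,0,0,0,0.0145]]'
python3 - <<'E'
from h import *
T=ori(np.radians(75)-.0435,'v'); print(delta(handle(.1375),T))
import cv2,numpy as np
a=robot.snapshot('side')['color'][150:270,240:400]; w=robot.snapshot('wrist')['color']
cv2.imwrite('pics/m1.png',np.hstack([cv2.resize(a,(400,300)),cv2.resize(w,(400,300))]))
E
```

```text
t: 5.65
tcp_pos: [0.4651, 0.1766, 0.1301]
ee_rot: [0.546, 0.595, 0.385, -0.447]
ft_force: [7.1, 5.2, -11.3]
gripper_width: 0.0089
(array([0.0019, 0.0007, 0.0009]), array([ 0.005, -0.007, -0.006]), array([0.0019, 0.0008, 0.0009]))
```

View pics/m1.png

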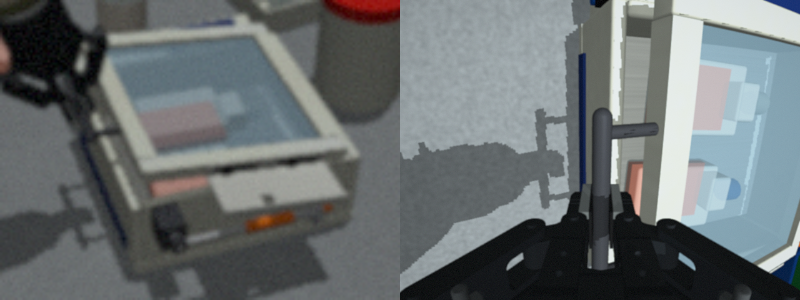

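The cover is coming up with the bar seated between the pads (composite, right half, near (600,210)). I'll continue the arc.

```bash
python3 -m creep '[[-0.011,0.006,0,0,0,0.0145],[-0.011,0.007,0,0,0,0.0145],[-0.0105,0.0075,0,0,0,0.0145],[-0.01,0.008,0,0,0,0.0145],[-0.0095,0.0085,0,0,0,0.0145],[-0.009,0.009,0,0,0,0.0145],[-0.008,0.01,0,0,0,0.0145],[-0.0075,0.0105,0,0,0,0.0145],[-0.007,0.011,0,0,0,0.0145],[-0.0065,0.011,0,0,0,0.0145],[-0.0055,0.0115,0,0,0,0.0145],[-0.005,0.012,0,0,0,0.0145],[-0.0045,0.012,0,0,0,0.0145],[-0.0035,0.0125,0,0,0,0.0145],[-0.003,0.0125,0,0,0,0.0145]]'
python3 - <<'E'
from h import *
th=1.1*18/24; T=ori(np.radians(75)-18*.0145,'v'); print(delta(handle(th),T),robot.observe()['joints'].round(2))
E
```

```text
t: 7.25
tcp_pos: [0.5543, 0.1651, 0.2928]
ee_rot: [0.591, 0.631, 0.319, -0.388]
ft_force: [-22.5, -1.4, 7.4]
gripper_width: 0.0091
(array([0.0041, 0.0049, 0.0001]), array([ 0.005, -0.004,  0.001]), array([0.0041, 0.0049, 0.    ])) [-0.25 -0.06 -0.27  1.85  0.35  0.94 -0.78]
```

```bash
python3 -m creep '[[-0.0035,0.0125,0,0,0,0.0145],[-0.003,0.0125,0,0,0,0.0145],[-0.0025,0.0125,0,0,0,0.0145],[-0.0015,0.013,0,0,0,0.0145],[-0.001,0.013,0,0,0,0.0145],[0,0.013,0,0,0,0.0145],[0,0,0,0,0,0]]'
python3 - <<'E'
from h import *
T=ori(np.radians(75)-24*.0145,'v'); print(delta(handle(1.1),T),delta(handle(1.13),T))
o=robot.observe(); g=o['tcp_pos']-.019*rot(o['ee_rot']).apply([1,0,0])-HG; print('th est',np.arctan2(g[2],-g@xi)-np.arctan2(.009,.275),np.hypot(g[2],g@xi))
E
```

```text
t: 7.95
tcp_pos: [0.6154, 0.1569, 0.3377]
ee_rot: [0.607, 0.644, 0.292, -0.363]
ft_force: [16.2, 4.1, -32.2]
gripper_width: 0.0089
(array([ 0.0087,  0.0054, -0.0008]), array([ 0.005, -0.003,  0.005]), array([ 0.0087,  0.0054, -0.0009])) (array([ 0.0102,  0.0135, -0.0008]), array([ 0.005, -0.003,  0.005]), array([ 0.0103,  0.0135, -0.0009]))
th est 1.0763696911485974 0.2829221035636579
```

```bash
python3 -m creep '[[0.003,0.006,0,0,0,0],[0.003,0.005,0,0,0,0],[0,0,0,0,0,0]]'
python3 - <<'E'
from h import *
T=ori(np.radians(75)-24*.0145,'v'); print(delta(handle(1.1),T),delta(handle(1.13),T))
o=robot.observe(); g=o['tcp_pos']-.019*rot(o['ee_rot']).apply([1,0,0])-HG; print('th est',np.arctan2(g[2],-g@xi)-np.arctan2(.009,.275),np.hypot(g[2],g@xi),o['joints'].round(2))
p=np.radians(50)
T=ori(p,'h',-1);t=T.apply([1,0,0])
print('to pre',delta(rodp(0)-.09*t,T)); T=ori(p,'h',1); print('alt',delta(rodp(0)-.09*t,T)); print(p)
E
```

```text
t: 8.25
tcp_pos: [0.6289, 0.1552, 0.3442]
ee_rot: [0.607, 0.646, 0.29, -0.361]
ft_force: [10.1, 0.4, -24.2]
gripper_width: 0.0089
(array([ 0.0062, -0.0096, -0.0009]), array([ 0.003, -0.004, -0.002]), array([ 0.0063, -0.0096, -0.0009])) (array([ 0.0078, -0.0015, -0.0008]), array([ 0.003, -0.004, -0.002]), array([ 0.0078, -0.0015, -0.0009]))
th est 1.1294543450900691 0.28306769183734715 [-0.23  0.02 -0.24  1.71  0.41  0.93 -0.75]
to pre (array([ 0.1344, -0.1645,  0.1812]), array([1.572, 0.064, 0.071]), array([0.1205, 0.1811, 0.175 ]))
alt (array([ 0.1344, -0.1645,  0.1812]), array([-1.567, -0.071,  0.064]), array([ 0.1205, -0.1811, -0.175 ]))
0.8726646259971648
```

```bash
python3 -m creep '[[0,0,0,0,0,0],[0,0,0,0,0,0],[0,0,0,0,0,0],[-0.018,0,0,0,0,0],[-0.025,0,0,0,0,0],[-0.025,0,0,0,0,0],[0,0,0.0165,-0.143,0,0],[0,-0.0024,0.0163,-0.143,0,0],[0,-0.0047,0.0158,-0.143,0,0],[0,-0.0069,0.015,-0.143,0,0],[0,-0.0089,0.0139,-0.143,0,0],[0,-0.0108,0.0125,-0.143,0,0],[0,-0.0125,0.0108,-0.143,0,0],[0,-0.0139,0.0089,-0.143,0,0],[0,-0.015,0.0069,-0.143,0,0],[0,-0.0158,0.0046,-0.143,0,0],[0,-0.0163,0.0023,-0.143,0,0]]' 0.35 20
python3 - <<'E'
from h import *
import pickle
T=ori(np.radians(50),'h',1);t=T.apply([1,0,0]); print(delta(rodp(0)-.08*t,T),robot.observe()['joints'].round(2))
s=snap('top','t2.png'); d=snap('side','s3.png'); pickle.dump((s,d),open('p3.pkl','wb'))
cv2.imwrite('pics/m2.png',np.hstack([cv2.resize(s['color'][110:290,170:350],(400,400)),cv2.resize(d['color'][100:280,230:410],(400,400))]))
E
```

```text
t: 9.95
tcp_pos: [0.5694, -0.0202, 0.4045]
ee_rot: [0.888, 0.024, 0.457, -0.047]
ft_force: [-0.6, 0.2, -0.3]
gripper_width: 0.0555
(array([ 0.215 ,  0.0003, -0.1682]), array([ 0.011, -0.078, -0.008]), array([ 2.013e-01,  1.000e-04, -1.844e-01])) [-0.26 -0.23  0.13  1.8   0.2   0.97  1.28]
```

View pics/m2.png

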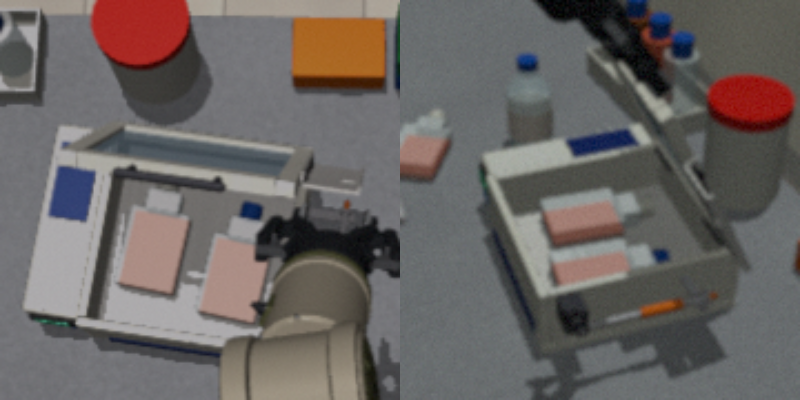

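```bash
python3 -m creep '[[0.0215,0,-0.017,0,-0.01,0],[0.0215,0,-0.017,0,-0.01,0],[0.0215,0,-0.017,0,-0.01,0],[0.021,0,-0.0175,0,-0.01,0],[0.021,0,-0.0175,0,-0.01,0],[0.021,0,-0.018,0,-0.01,0],[0.0205,0,-0.018,0,-0.01,0],[0.02,0,-0.018,0,-0.008,0],[0.02,0,-0.018,0,0,0],[0.018,0,-0.017,0,0,0]]'
python3 - <<'E'
from h import *
T=ori(np.radians(50),'h',1);t=T.apply([1,0,0]); print(delta(rodp(0),T),robot.observe()['joints'].round(2))
d=snap('side'); print('sleeve side', [px(d,u,238) for u in (345,348)], rodp(0), [pz(d,347,238,.085)])
w=snap('wrist','w3.png')
E
```

```text
t: 11.05
tcp_pos: [0.5578, -0.0156, 0.132]
ee_rot: [0.905, 0.027, 0.423, -0.049]
ft_force: [0.8, -1.3, 0.4]
gripper_width: 0.0555
(array([ 0.0804, -0.0039,  0.0002]), array([ 0.002, -0.002, -0.01 ]), array([ 0.0804, -0.0031,  0.    ])) [-0.02 -0.05 -0.1   2.33  0.65  0.23  0.74]
sleeve side [array([ 0.58755447, -0.02722553,  0.08962956]), array([ 0.59539973, -0.02976629,  0.08845532])] [ 0.59663289 -0.02331573  0.085     ] [array([ 0.59490747, -0.02552691,  0.085     ])]
```

View pics/w3.png

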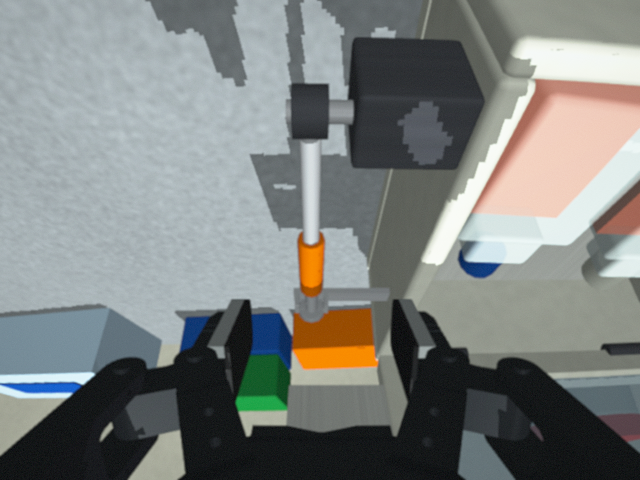

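The sleeve is at (312,265), about 10 px left of the finger centre line at (322,·), which agrees with the computed -4 mm. Closing in.

```bash
python3 -m creep '[[0.016,-0.0015,0,0,0,-0.005],[0.018,-0.0015,0,0,0,-0.005],[0.018,-0.001,0,0,0,0],[0.016,0,0,0,0,0],[0.01,0,0,0,0,0],[0.002,0,0,0,0,0]]'
python3 - <<'E'
from h import *
T=ori(np.radians(50),'h',1);o=robot.observe();print(delta(rodp(0),T),o['joints'].round(2),o['ft_force'])
d=snap('side','s4.png');w=snap('wrist')
C=rot(w['attitude']); 
for G in (rodp(0,.075),rodp(0),rodp(0,.13),rodp(0,0)):
  q=C.inv().apply(G-w['origin']); print((w['fx']*q[0]/q[2]+w['cx']).round(),(w['fy']*q[1]/q[2]+w['cy']).round(),q[2].round(3))
cv2.imwrite('pics/m3.png',np.hstack([cv2.resize(d['color'][130:280,250:400],(400,400)),cv2.resize(w['color'],(400,300),interpolation=3).repeat(1,0)[:300] if 0 else cv2.copyMakeBorder(cv2.resize(w['color'],(400,300)),0,100,0,0,0)]))
E
```

```text
t: 11.75
tcp_pos: [0.6086, -0.0271, 0.071]
ee_rot: [0.904, 0.023, 0.423, -0.054]
ft_force: [-0.0, -0.7, 0.3]
gripper_width: 0.055
(array([ 0.0003,  0.0023, -0.0005]), array([ 0.004, -0.003,  0.003]), array([ 0.0003,  0.0023, -0.0005])) [-0.09  0.18  0.    2.26  1.47  0.13 -0.05] [-0.00691745 -0.65635438  0.26546446]
328.0 308.0 0.116
327.0 339.0 0.139
326.0 362.0 0.162
338.0 84.0 0.053
```

View pics/m3.png

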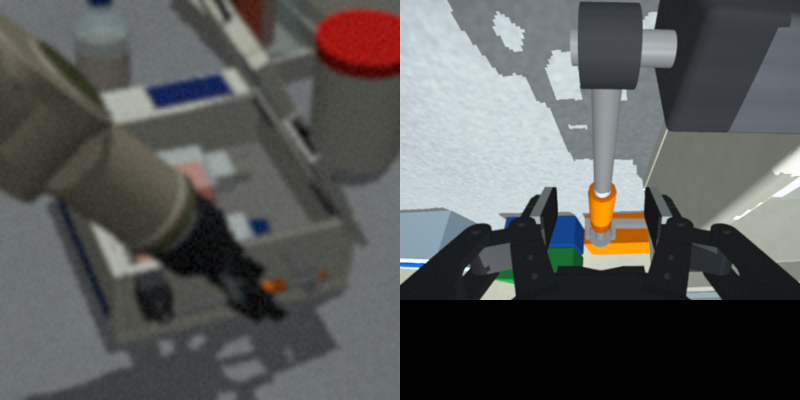

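```bash
cat >> h.py <<'E'
def theta(s):
    v,u=np.mgrid[0:480:2,0:640:2].reshape(2,-1); K=np.array([[s['fx'],0,s['cx']],[0,s['fy'],s['cy']],[0,0,1]])
    d=s['depth'][v,u]; m=d>0
    p=cv2.undistortPoints(np.c_[u,v][m][:,None].astype(float),K,np.array(s['dist'],float))[:,0]
    P=np.array(s['origin'])+rot(s['attitude']).apply(np.c_[p,np.ones(len(p))]*d[m][:,None])-HG
    x,y,z=P@xi,P@yi,P[:,2]; r=np.hypot(x,z); m=(y>-.125)&(y<.125)&(r>.1)&(r<.25)&(z>.05)&(x<.1)
    a=np.arctan2(z,-x)[m]; h,e=np.histogram(a,np.arange(.3,1.5,.02)); k=h.argmax()
    return m.sum(),np.median(a[abs(a-e[k]-.01)<.05]).round(3),h[k-1:k+2]
E
python3 -m creep '[[0,0,0,0,0,0],[0,0,0,0,0,0],[0,0,0,0,0,0],[0,0,0,0,0,0]]' 1 20
python3 - <<'E'
from h import *
print('theta',theta(snap('side')),theta(snap('top')))
T=ori(np.radians(50),'h',1);o=robot.observe();print(delta(rodp(0),T),o['ft_force'].round(1))
f=np.arange(0,.81,.05)
for a,b in zip(f,f[1:]): print(b.round(2),T.inv().apply(rodp(b)-rodp(a)).round(4)[[0,2]],end=' ')
E
```

```text
t: 12.25
tcp_pos: [0.6074, -0.0266, 0.0705]
ee_rot: [0.904, 0.023, 0.424, -0.053]
ft_force: [-3.8, 3.4, 4.6]
gripper_width: 0.0134
theta (np.int64(108), np.float64(1.096), array([ 8, 35, 19])) (np.int64(446), np.float64(1.164), array([ 87, 139,  45]))
(array([0.0008, 0.002 , 0.0009]), array([ 0.005, -0.004,  0.002]), array([0.0008, 0.002 , 0.0009])) [-5.4  3.6  6. ]
0.05 [-0.004   0.0032] 0.1 [-0.0042  0.003 ] 0.15 [-0.0043  0.0028] 0.2 [-0.0044  0.0026] 0.25 [-0.0046  0.0023] 0.3 [-0.0047  0.0021] 0.35 [-0.0048  0.0019] 0.4 [-0.0049  0.0016] 0.45 [-0.0049  0.0014] 0.5 [-0.005   0.0011] 0.55 [-0.005   0.0009] 0.6 [-0.0051  0.0006] 0.65 [-0.0051  0.0004] 0.7 [-0.0051  0.0001] 0.75 [-0.0051 -0.0001] 0.8 [-0.0051 -0.0004]
```

```bash
python3 -m creep '[[-0.004,0,0.0032,0,0,0],[-0.0042,0,0.003,0,0,0],[-0.0043,0,0.0028,0,0,0],[-0.0044,0,0.0026,0,0,0],[-0.0046,0,0.0023,0,0,0],[-0.0047,0,0.0021,0,0,0],[-0.0048,0,0.0019,0,0,0],[-0.0049,0,0.0016,0,0,0],[-0.0049,0,0.0014,0,0,0],[-0.005,0,0.0011,0,0,0],[0,0,0,0,0,0]]'
python3 - <<'E'
from h import *
T=ori(np.radians(50),'h',1);o=robot.observe();print(delta(rodp(.5),T),o['ft_force'].round(1),o['moment'].round(2),o['joints'].round(2))
d=snap('side'); t=snap('top'); w=snap('wrist'); print(theta(d),theta(t))
cv2.imwrite('pics/m4.png',np.hstack([cv2.resize(d['color'][100:250,260:410],(400,400)),cv2.copyMakeBorder(cv2.resize(w['color'],(400,300)),0,100,0,0,0)]))
E
```

```text
t: 13.45
tcp_pos: [0.5946, -0.0251, 0.1191]
ee_rot: [0.904, 0.022, 0.424, -0.054]
ft_force: [-0.0, 4.2, -1.7]
gripper_width: 0.0131
(array([0.0006, 0.002 , 0.0014]), array([ 0.005, -0.005,  0.002]), array([0.0006, 0.002 , 0.0014])) [-0.   4.2 -1.7] [0.83 0.75 0.44] [ 0.07  0.06 -0.17  2.25  0.79  0.21  0.64]
(np.int64(93), np.float64(1.077), array([ 4, 31, 12])) (np.int64(486), np.float64(1.143), array([102, 139,  54]))
```

View pics/m4.png

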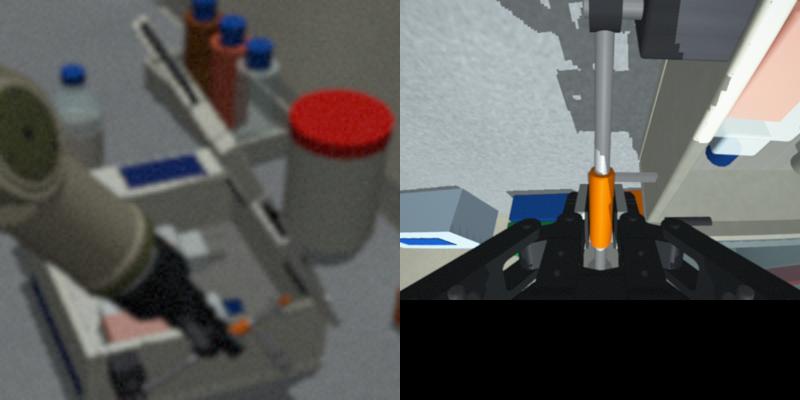

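Rod raised and held at φ≈0.5, cover at about 1.08. I'll raise it slightly, then wait for the cover to settle on to the tip.

```bash
Z='[0,0,0,0,0,0]'; python3 -m creep '[[-0.005,0,0.0009,0,0,0],[0,0,0,0,0,0],[0,0,0,0,0,0],[0,0,0,0,0,0],[0,0,0,0,0,0],[0,0,0,0,0,0],[0,0,0,0,0,0],[0,0,0,0,0,0],[0,0,0,0,0,0],[0,0,0,0,0,0],[0,0,0,0,0,0],[0,0,0,0,0,0],[0,0,0,0,0,0],[0,0,0,0,0,0],[0,0,0,0,0,0],[0,0,0,0,0,0],[0,0,0,0,0,0],[0,0,0,0,0,0],[0,0,0,0,0,0],[0,0,0,0,0,0]]'
cat >> h.py <<'E'
def st():
    o=robot.observe(); g=o['tcp_pos']-.019*rot(o['ee_rot']).apply([1,0,0])-rodp(0,0)
    print('t',o['t'],'phi',np.arctan2(g[2],g@xi).round(3),'r',np.hypot(g[2],g@xi).round(4),'F x,z',(o['ft_force']@xi).round(1),o['ft_force'].round(1),'th',theta(snap('side')),theta(snap('top')))
E
python3 -c "from h import *; st()"
python3 -m creep '[[0,0,0,0,0,0],[0,0,0,0,0,0],[0,0,0,0,0,0],[0,0,0,0,0,0],[0,0,0,0,0,0],[0,0,0,0,0,0],[0,0,0,0,0,0],[0,0,0,0,0,0],[0,0,0,0,0,0],[0,0,0,0,0,0],[0,0,0,0,0,0],[0,0,0,0,0,0],[0,0,0,0,0,0],[0,0,0,0,0,0],[0,0,0,0,0,0],[0,0,0,0,0,0],[0,0,0,0,0,0],[0,0,0,0,0,0],[0,0,0,0,0,0],[0,0,0,0,0,0]]'
python3 -c "from h import *; st()"
```

```text
t: 15.6
tcp_pos: [0.5924, -0.0248, 0.1231]
ee_rot: [0.904, 0.022, 0.425, -0.053]
ft_force: [1.1, 5.0, -0.9]
gripper_width: 0.0134
t 15.6 phi 0.548 r 0.1012 F x,z 0.5 [ 1.1  5.  -0.9] th (np.int64(85), np.float64(1.046), array([ 2, 18, 13])) (np.int64(563), np.float64(1.102), array([137, 155,  58]))
t: 17.7
tcp_pos: [0.5924, -0.0248, 0.1231]
ee_rot: [0.904, 0.022, 0.425, -0.053]
ft_force: [-1.2, 4.5, -1.8]
gripper_width: 0.0132
t 17.7 phi 0.548 r 0.1012 F x,z -1.7 [-1.2  4.5 -1.8] th (np.int64(118), np.float64(1.029), array([14, 26, 15])) (np.int64(633), np.float64(1.051), array([ 92, 207, 111]))
```

```bash
for i in 1 2; do python3 -m creep '[[0,0,0,0,0,0],[0,0,0,0,0,0],[0,0,0,0,0,0],[0,0,0,0,0,0],[0,0,0,0,0,0],[0,0,0,0,0,0],[0,0,0,0,0,0],[0,0,0,0,0,0],[0,0,0,0,0,0],[0,0,0,0,0,0],[0,0,0,0,0,0],[0,0,0,0,0,0],[0,0,0,0,0,0],[0,0,0,0,0,0],[0,0,0,0,0,0],[0,0,0,0,0,0],[0,0,0,0,0,0],[0,0,0,0,0,0],[0,0,0,0,0,0],[0,0,0,0,0,0]]' >/dev/null
python3 -c "from h import *; st()"; done
```

```text
t 19.8 phi 0.548 r 0.1012 F x,z -0.1 [ 0.5  5.2 -2.1] th (np.int64(174), np.float64(0.983), array([35, 47, 16])) (np.int64(717), np.float64(0.99), array([113, 248, 110]))
t 21.9 phi 0.548 r 0.1011 F x,z -0.4 [ 0.1  4.8 -2.9] th (np.int64(207), np.float64(0.936), array([22, 63, 47])) (np.int64(774), np.float64(0.95), array([154, 251, 122]))
```

```bash
for i in 1 2; do python3 -m creep '[[0,0,0,0,0,0],[0,0,0,0,0,0],[0,0,0,0,0,0],[0,0,0,0,0,0],[0,0,0,0,0,0],[0,0,0,0,0,0],[0,0,0,0,0,0],[0,0,0,0,0,0],[0,0,0,0,0,0],[0,0,0,0,0,0]]' >/dev/null
python3 -c "from h import *; st()"; done
```

```text
t 23.0 phi 0.548 r 0.1012 F x,z -0.7 [-0.1  4.8 -1.4] th (np.int64(205), np.float64(0.935), array([24, 64, 46])) (np.int64(774), np.float64(0.95), array([144, 264, 121]))
t 24.1 phi 0.548 r 0.1012 F x,z 0.2 [ 0.8  5.1 -1.8] th (np.int64(209), np.float64(0.936), array([21, 65, 49])) (np.int64(770), np.float64(0.949), array([147, 262, 116]))
```

The cover has stopped at a constant angle, so it now rests on the tip. I'll slide slowly and watch force and angle.

```bash
python3 -m creep '[[-0.001,0,0.0001,0,0,0],[-0.001,0,0.0001,0,0,0],[-0.001,0,0.0001,0,0,0],[-0.001,0,0.0001,0,0,0],[-0.001,0,0.0001,0,0,0],[0,0,0,0,0,0]]'
python3 -c "from h import *; st()"; python3 -m creep '[[-0.0005,0,0,0,0,0],[-0.0005,0,0.0001,0,0,0],[-0.0005,0,0,0,0,0],[-0.0005,0,0,0,0,0],[-0.0005,0,0,0,0,0],[0,0,0,0,0,0],[0,0,0,0,0,0]]'
python3 -c "from h import *; st()"
```

```text
t: 24.8
tcp_pos: [0.5897, -0.0244, 0.1273]
ee_rot: [0.904, 0.022, 0.424, -0.053]
ft_force: [0.8, 5.1, -2.0]
gripper_width: 0.0128
t 24.8 phi 0.597 r 0.1011 F x,z 0.2 [ 0.8  5.1 -2. ] th (np.int64(209), np.float64(0.946), array([38, 66, 26])) (np.int64(759), np.float64(0.957), array([ 72, 234, 176]))
t: 25.6
tcp_pos: [0.5883, -0.0243, 0.1293]
ee_rot: [0.904, 0.022, 0.424, -0.053]
ft_force: [4.2, 4.4, -4.7]
gripper_width: 0.0132
t 25.6 phi 0.622 r 0.1011 F x,z 3.6 [ 4.2  4.4 -4.7] th (np.int64(202), np.float64(0.95), array([31, 66, 29])) (np.int64(758), np.float64(0.964), array([184, 227,  88]))
```

```bash
python3 -m creep '[[0,0,0,0,0,0],[0,0,0,0,0,0],[0,0,0,0,0,0],[0,0,0,0,0,0],[0,0,0,0,0,0],[0,0,0,0,0,0],[0,0,0,0,0,0],[0,0,0,0,0,0]]'
python3 -c "from h import *; st()"
```

```text
t: 26.5
tcp_pos: [0.5883, -0.0243, 0.1293]
ee_rot: [0.904, 0.022, 0.424, -0.053]
ft_force: [3.7, 5.1, -4.2]
gripper_width: 0.0132
t 26.5 phi 0.622 r 0.1012 F x,z 3.1 [ 3.7  5.1 -4.2] th (np.int64(201), np.float64(0.95), array([35, 64, 30])) (np.int64(753), np.float64(0.964), array([194, 230,  86]))
```

```bash
python3 -m creep '[[-0.0004,0,0,0,0,0],[-0.0004,0,0,0,0,0],[-0.0004,0,0,0,0,0],[0,0,0,0,0,0],[0,0,0,0,0,0],[0,0,0,0,0,0]]'
python3 -c "from h import *; st()"; python3 -m creep '[[-0.0004,0,0,0,0,0],[-0.0004,0,0,0,0,0],[-0.0004,0,0,0,0,0],[0,0,0,0,0,0],[0,0,0,0,0,0],[0,0,0,0,0,0]]'
python3 -c "from h import *; st()"
```

```text
t: 27.2
tcp_pos: [0.5876, -0.0242, 0.1303]
ee_rot: [0.904, 0.022, 0.424, -0.053]
ft_force: [2.5, 5.6, -2.9]
gripper_width: 0.013
t 27.2 phi 0.634 r 0.1012 F x,z 1.8 [ 2.5  5.6 -2.9] th (np.int64(193), np.float64(0.952), array([31, 61, 33])) (np.int64(751), np.float64(0.965), array([178, 232,  98]))
t: 27.9
tcp_pos: [0.5868, -0.0241, 0.1314]
ee_rot: [0.904, 0.022, 0.424, -0.053]
ft_force: [0.3, 4.8, -1.0]
gripper_width: 0.0131
t 27.9 phi 0.647 r 0.1011 F x,z -0.2 [ 0.3  4.8 -1. ] th (np.int64(194), np.float64(0.952), array([30, 62, 31])) (np.int64(755), np.float64(0.966), array([176, 239,  94]))
```

```bash
python3 -m creep '[[0,0,0,0,0,0],[0,0,0,0,0,0],[0,0,0,0,0,0],[0,0,0,0,0,0],[0,0,0,0,0,0],[0,0,0,0,0,0]]'
python3 -c "from h import *; st()"; python3 -m creep '[[-0.0004,0,0,0,0,0],[-0.0004,0,0,0,0,0],[-0.0004,0,0,0,0,0],[0,0,0,0,0,0],[0,0,0,0,0,0],[0,0,0,0,0,0]]'
python3 -c "from h import *; st()"
```

```text
t: 28.6
tcp_pos: [0.5868, -0.0241, 0.1314]
ee_rot: [0.904, 0.022, 0.424, -0.053]
ft_force: [0.2, 4.8, -0.2]
gripper_width: 0.0131
t 28.6 phi 0.647 r 0.1012 F x,z -0.4 [ 0.2  4.8 -0.2] th (np.int64(194), np.float64(0.952), array([30, 63, 30])) (np.int64(755), np.float64(0.966), array([171, 241,  99]))
t: 29.3
tcp_pos: [0.5861, -0.024, 0.1324]
ee_rot: [0.904, 0.022, 0.424, -0.053]
ft_force: [0.5, 4.3, -1.0]
gripper_width: 0.0126
t 29.3 phi 0.659 r 0.1012 F x,z 0.0 [ 0.5  4.3 -1. ] th (np.int64(204), np.float64(0.945), array([43, 63, 22])) (np.int64(775), np.float64(0.955), array([ 86, 242, 172]))
```

The angle is dropping, so the tip is entering the hole. I'll hold still and let the cover sink.

```bash
for i in 1 2; do python3 -m creep '[[0,0,0,0,0,0],[0,0,0,0,0,0],[0,0,0,0,0,0],[0,0,0,0,0,0],[0,0,0,0,0,0],[0,0,0,0,0,0],[0,0,0,0,0,0],[0,0,0,0,0,0],[0,0,0,0,0,0],[0,0,0,0,0,0]]' >/dev/null
python3 -c "from h import *; st()"; done
```

```text
t 30.4 phi 0.659 r 0.1012 F x,z -0.8 [-0.3  4.5 -0.8] th (np.int64(206), np.float64(0.944), array([42, 64, 22])) (np.int64(764), np.float64(0.956), array([ 92, 238, 166]))
t 31.5 phi 0.659 r 0.1012 F x,z 0.0 [ 0.6  4.5 -0.7] th (np.int64(206), np.float64(0.944), array([41, 63, 24])) (np.int64(768), np.float64(0.955), array([ 92, 244, 172]))
```

```bash
for i in 1; do python3 -m creep '[[-0.0004,0,0,0,0,0],[-0.0004,0,0,0,0,0],[0,0,0,0,0,0],[0,0,0,0,0,0],[0,0,0,0,0,0],[0,0,0,0,0,0],[0,0,0,0,0,0]]' >/dev/null
python3 -c "from h import *; st()"; done;  python3 -m creep '[[-0.0004,0,0,0,0,0],[-0.0004,0,0,0,0,0],[0,0,0,0,0,0],[0,0,0,0,0,0],[0,0,0,0,0,0],[0,0,0,0,0,0],[0,0,0,0,0,0]]' >/dev/null
python3 -c "from h import *; st()"
```

```text
t 32.3 phi 0.667 r 0.1012 F x,z 0.1 [ 0.8  5.3 -1. ] th (np.int64(217), np.float64(0.927), array([42, 77, 25])) (np.int64(791), np.float64(0.938), array([ 76, 228, 202]))
t 33.1 phi 0.675 r 0.1012 F x,z 1.2 [ 1.9  5.5 -2. ] th (np.int64(244), np.float64(0.898), array([25, 70, 70])) (np.int64(823), np.float64(0.91), array([156, 284, 120]))
```

Now it is sinking clearly, so I'll wait.

```bash
for i in 1 2 3; do python3 -m creep '[[0,0,0,0,0,0],[0,0,0,0,0,0],[0,0,0,0,0,0],[0,0,0,0,0,0],[0,0,0,0,0,0],[0,0,0,0,0,0],[0,0,0,0,0,0],[0,0,0,0,0,0],[0,0,0,0,0,0],[0,0,0,0,0,0]]' >/dev/null
python3 -c "from h import *; st()"; done
```

```text
t 34.2 phi 0.675 r 0.1012 F x,z 1.6 [ 2.2  5.1 -2.1] th (np.int64(282), np.float64(0.858), array([28, 89, 77])) (np.int64(861), np.float64(0.871), array([143, 306, 149]))
t 35.3 phi 0.675 r 0.1012 F x,z 1.3 [ 1.9  4.9 -1.5] th (np.int64(287), np.float64(0.859), array([28, 87, 78])) (np.int64(861), np.float64(0.872), array([148, 291, 145]))
t 36.4 phi 0.675 r 0.1012 F x,z 1.2 [ 1.8  4.9 -1.1] th (np.int64(281), np.float64(0.861), array([81, 82, 30])) (np.int64(864), np.float64(0.872), array([147, 303, 150]))
```

The cover has come down by 0.094 rad and stopped, which matches 0.885→0.79 on the collar. Releasing now.

```bash
python3 -m creep '[[0,0,0,0,0,0],[0,0,0,0,0,0],[0,0,0,0,0,0],[0,0,0,0,0,0],[-0.01,0,-0.001,0,0,0],[-0.015,0,-0.002,0,0,0],[-0.015,0,-0.002,0,0,0],[-0.015,0,-0.002,0,0,0],[-0.015,0,-0.002,0,0,0],[0,0,0,0,0,0]]' 0.4
python3 - <<'E'
from h import *
st(); o=robot.observe(); print(o['joints'].round(2))
T=ori(np.radians(50),'h',1); print(delta(rodp(.66),T))
d=snap('side'); w=snap('wrist'); t=snap('top')
cv2.imwrite('pics/m5.png',np.hstack([cv2.resize(d['color'][100:250,260:410],(400,400),interpolation=2),cv2.copyMakeBorder(cv2.resize(w['color'],(400,300)),0,100,0,0,0)]))
E
```

```text
t: 37.5
tcp_pos: [0.5335, -0.0182, 0.1833]
ee_rot: [0.904, 0.022, 0.423, -0.054]
ft_force: [-0.3, -0.6, 0.2]
gripper_width: 0.0512
t 37.5 phi 1.336 r 0.1161 F x,z -0.2 [-0.3 -0.6  0.2] th (np.int64(286), np.float64(0.86), array([79, 87, 29])) (np.int64(860), np.float64(0.872), array([153, 285, 148]))
[ 0.06 -0.19 -0.17  2.31  0.36  0.36  1.04]
(array([0.0718, 0.0026, 0.01  ]), array([ 0.005, -0.004,  0.003]), array([0.0719, 0.0025, 0.0097]))
```

View pics/m5.png

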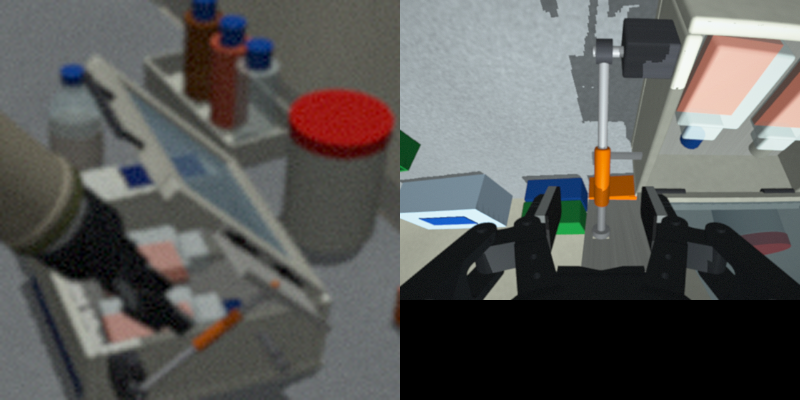

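The rod stands free with its collar against the rail. The orange tip shows through above the rail at (275,283) in the side crop, and the gripper is clear. I'll do one short stability check and then hand in.

```bash
python3 -m creep '[[0,0,0,0,0,0],[0,0,0,0,0,0],[0,0,0,0,0,0],[0,0,0,0,0,0],[0,0,0,0,0,0],[0,0,0,0,0,0],[0,0,0,0,0,0],[0,0,0,0,0,0],[0,0,0,0,0,0],[0,0,0,0,0,0]]' ; python3 -c "
from h import *
st(); print(robot.close_job())"
```

```text
t: 38.75
tcp_pos: [0.5336, -0.0182, 0.1818]
ee_rot: [0.904, 0.022, 0.424, -0.054]
ft_force: [0.1, 0.2, -0.2]
gripper_width: 0.0512
t 38.75 phi 1.332 r 0.1147 F x,z 0.1 [ 0.1  0.2 -0.2] th (np.int64(283), np.float64(0.858), array([28, 85, 81])) (np.int64(852), np.float64(0.871), array([157, 300, 147]))
the job is handed in; nothing more can be done
None
```

The incubator is open, with the cover resting on the prop rod's collar; I handed the job in at about 39 s of the 72 s allowed.

- **What I did:** I lifted the cover to about 1.13 rad and let go. While it sank I swung the rod up, let the cover settle on to the tip, and slid the tip along the rail in steps of 0.4 to 1 mm at the grip. It dropped into the hole at a rod angle of about 0.67 rad.
- **Forces:** During the sliding, the highest wrist reading between steps was about 8 N, of which about 5 N was a steady sideways force from the grip. During the lift, readings reached about 36 N at the handle because my arc was a few millimetres off.
- **Last checks:** The cover came down about 0.094 rad as the tip dropped in, then held steady to 0.002 rad, including after I let go. The orange tip shows above the rail, the gripper is about 50 mm clear of the rod, and the wrist force is near zero. I only looked at the flasks and bench items in the pictures, where I saw none moved.
- **What disagreed:** The cameras read the final cover angle as 0.86–0.87 rad against the expected 0.79. I put this down to a constant offset in the depth measurement, because they also read about 0.95–0.97 where the tip slides on the rail at 0.86–0.90. The drop itself matches.

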